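# Open the gas dryer and take out its spent cartridge

## Robot

A 7-joint arm with a two-finger parallel gripper is mounted at the origin on a cart in front of the work surface, level with it; the furniture and walls round the work are solid. World frame = base frame: x ahead of the robot, y to its left, z up, the work surface at z = 0. Lengths are in m, angles in rad, forces in N, time in s.
With the tool pointing down it reaches from about 0.425 to 0.875 m from the base axis. Payload 4.7 kg.
Tool frame: the origin (TCP) lies on the centre line of the jaws, within the pads' length; the fingertips stand 11 mm ahead of it and the grasp point (between the pads) lies 8 mm behind it; z points along the fingers, y is the line along which they close (so a half turn about z gives the same grasp; the last joint's range is limited). The gripper opens to 87 mm and grips with 3 to 60 N. Pads are 19 mm wide; open, the fingers measure 117 mm over their backs; the gripper's body (75 mm by 190 mm) begins 51 mm behind the grasp point.
Start: joints at [-1.24, 0.321, -0.07, 1.45, 0.023, 1.371, -0.057], TCP at [0.203, 0.618, 0.234] pointing down, gripper open.
Joint ranges: [-2.86, 2.86], [-0.3, 2.09], [-1.38, 1.24], [0.06, 2.45], [-1.56, 4.7], [0.09, 2.05], [-2.69, 2.69]. Speed limits (rad/s): [2.57, 2.57, 3.14, 3.14, 3.14, 3.14, 3.14].

## Interface

Orientations are given as a unit quaternion [w, x, y, z].
In Python, from bench import status, imaging, ticket gives the robot as it stands.
- The arm moves only by the tool drive_tool, never from a script. Its argument "steps" is a list of rows, each a list of 5 numbers: the finger opening in mm, from 0 to 87, then the shift along the tool's x, y, z in mm, then the turn about the tool's z in degrees. In form: [[jaw, tx, ty, tz, twist], ...]. A call has 1 to 20 rows; each row shifts and turns the commanded pose from where the row before left it, along the tool's axes as they then stand; what a row does not reach is not made up. A row lasts 1/8 s, in which the tool goes at most 62.5 mm and 10.7 degrees, less where a joint would pass 70% of its speed; a pose out of reach is approached as far as the arm can. A call is refused whole if a number of a shift passes 62.5 or a number of a turn 10.7, either way. A call with a gripper value outside its range is refused whole. The fingers move at their own pace and stop on an object; the grip force is fixed at half the most. Time passes only in rows, so rows that do not move let the fingers close. It gives the time, the measured TCP pose, the force, the opening and the grip force at its end, in the units of the state.
- status.get_obs(): the state, without advancing time (a new reading comes with each control period).
- imaging.grab_frame(name): name is "side" or "top" or "wrist"; returns the picture (384x512x3 uint8, red, green, blue); there is no depth.
- imaging.calibration(name): a dict with "vfov" (degrees; the focal length in pixels is half the picture's height over the tangent of half this angle, whatever the lens; pixels are square), "cx", "cy" (the principal point, pixels), "R" (3x3) and "t" (3): a world point X has camera coordinates R X + t. Camera axes: x right, y down, z forward; pixel columns grow to the right and rows downward; lengths in m; the calibration is good to about 2 mm. A picture is of the moment at which its call begins: read the wrist's pose just before it. calibration takes no time and is no camera call; for the wrist camera it gives the pose at the moment of the call.
- ticket.close_job(): hands the job in; it is judged then, once.
Trained networks look in the newest picture that a camera, given by its name, has taken for a name from the list of things; names that differ only in an ending like _2 or _b are one class to them, and where a whole thing is asked for, a point or a joint stands for the part that bears it (a point fixed in the world has none). Each returns a list of dicts, best first, with "p" (0 to 1); they miss things now and then, are a little off and sometimes report something else, mostly with a low value. They report only what shows in the picture. A call takes as long as a camera call. They do not tell look-alikes from the thing itself.
- imaging.boxes_of(camera, thing): "bbox" ([centre column, centre row, width, height] in pixels, round what is visible of it).
The state is a dict: "time_s": time; "qpos": joint angles; "joint_velocities": joint speeds; "joint_torque": joint torques, N m; "tool_pos": TCP position; "ee_rot": TCP orientation; "wrist_force": force on the tool from outside, world axes, zero at the start; "ft_torque": the same for the moment, N m; "finger_gap": opening from 0.0 (shut) to 1.0 (fully open); "gripper_force": force on a finger pad.
Only numpy, scipy, OpenCV 4.12 (cv2) and the standard library are available. Lean on these libraries where they do the work, as an engineer would, in place of code of your own. Each camera call takes 0.05 s, during which the arm holds its last target. There are 200 camera calls.

## Task

The gas dryer's spent drying cartridge has to go to the oven. Push the dryer's lid down by its bar knob against the spring under it, turn it anticlockwise (seen from above) until its hidden bayonet frees it (you feel it come to a stop), lift it off and set it down gently on the bench, knob up, clear of the dryer. Then lift the cartridge out by its grip and stand it gently upright in the free half of the oven tray, leaving the cartridge already there and everything else where it is.

Things in the scene. Friction and masses are not known exactly. Their poses are not given: they have to be found in the camera images.
- dryer: gas dryer, fixed: upright aluminium housing 88 mm in diameter, 120 mm high, on a dark round foot 136 mm across. Origin under the foot on the axis, z up. Two brass hose barbs at heights 34 and 88 mm, 25 degrees either side of its +x, reach 90 mm from the axis. Round its mouth, hidden under the lid, a bayonet collar 122 mm across with three claws, tops at 137.5 mm height
- dryer_mouth (a point): centre of the dryer's open rim, 120 mm above the bench, bore 76 mm wide. The hidden collar stands at an angle that cannot be seen (17 degrees either way): the lid's tabs come out from under its claws after 28 to 62 degrees anticlockwise and 14 degrees further meet a hard stop (42 to 76 degrees), still free to rise there. Turning takes under 0.2 N m, at the stop it climbs steeply
- lid: the dryer's lid, about 0.35 kg: round ribbed aluminium cap 131 mm across with a black bar knob. Underneath, a black ring 62 mm across on which it also stands when set down, and three bayonet tabs out of sight. Origin on the axis under the black ring, z up through the knob, x along the bar; skirt from 15 mm, cap top at 46, boss top at 54, bar top at 94 mm. As found it is locked on the dryer
- lid_knob (a point): middle of the lid's bar knob: bar 46 mm long (lid x), 14 mm wide (lid y), 40 mm high, on a round boss 8 mm high and 53 mm across at the top, which fingertips can push on. The point is 75.5 mm above the lid's origin, 21.5 mm above the boss top. A spring under the cartridge pushes the lid up; pressed down 4 mm it can turn, at 5.5 mm it meets the rim. That takes 5 to 8 N
- cartridge: spent drying cartridge in the dryer, hidden under the lid at first, about 0.25 kg: upright cylinder 70 mm across, 80 mm high, perforated steel between white end caps, a bar grip on top. Origin under its foot on the axis, z up. It has 3 mm of play all round, may turn with the lid, and stands on a spring plate that pushes it and the lid up 12 mm once the lid is freed
- cartridge_grip (a point): middle of the cartridge's white bar grip: 36 mm long (its x), 12 mm wide (its y), 20 mm high. The point is 90 mm above the cartridge's origin, 10 mm above its top cap. With the lid off the top cap is 4 mm below the dryer's rim and the grip stands 16 mm above the rim
- tray: shallow pressed steel oven tray, fixed, 226 mm (its x) by 126 mm (its y), rim at 29 mm, walls 2 mm, floor 8 mm above the bench. Origin on the bench under its centre. Its -x half holds the other cartridge; the +x half (middle 54 mm from the centre) is free
- other_cartridge: a cartridge of the same make that already stands in the tray's -x half, 70 mm across and 100 mm high with its grip; to be left alone. Origin under its foot
- dropper_bottle: small brown dropper bottle with black top, 35 mm across, 98 mm high; bystander. Origin under its foot
- tape_roll: roll of tape lying flat, 96 mm across, 19 mm high; bystander. Origin under its centre
Things that resemble listed ones, but are neither listed nor needed, are in the scene too. Leave any pink look-alike of the lid alone.

How it is judged:
On the way, in this order (a step that is already met when the one before it is completed fails the run):
1. the lid is lifted off the dryer by its knob (z of lid in the frame of dryer above 0.14 m and distance between the grasp point and lid_knob below 0.045 m and contact force between the fingers and lid above 0.5 N), for 0.1 s.
2. the lid stands on the bench, knob up, clear of the dryer, at rest (height (world z) of lid below 0.005 m and angle between lid's own z axis and vertical below 0.08 rad and horizontal distance between lid and dryer above 0.125 m and linear speed of lid below 0.03 m/s and contact force between the fingers and lid below 0.1 N), for 0.2 s.
3. the cartridge is lifted out of the dryer by its grip (z of cartridge in the frame of dryer above 0.14 m and distance between the grasp point and cartridge_grip below 0.045 m and contact force between the fingers and cartridge above 0.5 N), for 0.1 s.
At the end, for the whole second after the job is handed in: The spent cartridge stands upright (3 deg) at rest on the floor of the tray's free half; the lid stands flat on the bench at rest, knob up (4 deg), its axis over 125 mm from the dryer's; the other cartridge, dropper bottle and tape roll are within 20 mm of where they were (x of cartridge in the frame of tray between 0.02 and 0.08 m and y of cartridge in the frame of tray between -0.03 and 0.03 m and height (world z) of cartridge below 0.011 m and angle between cartridge's own z axis and vertical below 0.06 rad and linear speed of each of cartridge, lid below 0.02 m/s and height (world z) of lid below 0.005 m and angle between lid's own z axis and vertical below 0.08 rad and horizontal distance between lid and dryer above 0.125 m and distance of each of other_cartridge, dropper_bottle, tape_roll from where it was at the start of the episode below 0.02 m); the robot touches nothing.
It fails at once if the lid strikes the bench (dropped) (height (world z) of lid below 0.012 m and linear speed of lid above 0.4 m/s).
It fails at once if the cartridge strikes the tray or bench (dropped) (height (world z) of cartridge below 0.018 m and linear speed of cartridge above 0.4 m/s).
It fails at once if the other cartridge, the dropper bottle or the tape roll is shifted by more than 30 mm or tipped over (distance of any of other_cartridge, dropper_bottle, tape_roll from where it was at the start of the episode above 0.03 m or angle between any of other_cartridge, dropper_bottle's own z axis and vertical above 0.4 rad).
It also fails if it takes over 69 s, if anything falls off the work surface, if the arm or the gripper's body presses on something with over 40 N, if the wrist force passes 120 N, or if a joint passes its speed limit or range.

## Working session

There is one attempt and no reset: what is moved stays moved. The work goes in short steps, Python scripts to look and compute and a tool call to move; the robot and the scene stay as the last step left them, time stands still between calls to the robot, and variables do not carry over. Pictures are saved under pics/ and viewed, at most 10 in all, crops included, and the job is handed in when it is done.

Besides the shell and the picture viewer there is one more tool, called after "Call:" as name([rows], argument=value, ...), one row to a line, values as JSON. drive_tool: Moves the arm, as the interface text tells. Its arguments: {"type":"object","properties":{"steps":{"type":"array"}},"required":["steps"]}

```bash
mkdir -p pics; cat > h.py <<'E'
import numpy as np, cv2
from bench import status, imaging, ticket
def K(c):
    f=192/np.tan(np.radians(c["vfov"])/2); return f
def proj(c,X):
    p=np.array(c["R"])@np.array(X)+np.array(c["t"]); f=K(c); return c["cx"]+f*p[0]/p[2], c["cy"]+f*p[1]/p[2]
def at_z(c,u,v,z):
    R=np.array(c["R"]);t=np.array(c["t"]);f=K(c)
    d=R.T@np.array([(u-c["cx"])/f,(v-c["cy"])/f,1]);o=-R.T@t
    return o+d*(z-o[2])/d[2]
E
python3 - <<'E'
from h import *
ims=[]
for n in ["top","side"]:
    im=imaging.grab_frame(n); cv2.imwrite(f"pics/{n}0.png",im[:,:,::-1]); c=imaging.calibration(n)
    print(n,{k:np.round(v,3).tolist() for k,v in c.items()})
    for th in ["dryer","lid","lid_knob","tray","other_cartridge","dropper_bottle","tape_roll"]:
        print(th,[(np.round(b["bbox"]).tolist(),round(b["p"],2)) for b in imaging.boxes_of(n,th)][:4])
    ims.append(im[:,:,::-1])
s=status.get_obs();print(s)
E
```

```text
top {'vfov': 48.866, 'cx': 255.058, 'cy': 186.912, 'R': [[0.003, -1.0, 0.011], [-0.994, -0.004, -0.109], [0.109, -0.01, -0.994]], 't': [0.392, 0.525, 1.477]}
dryer [([259.0, 214.0, 10.0, 1.0], 0.56)]
lid [([209.0, 180.0, 36.0, 36.0], 0.84), ([164.0, 230.0, 37.0, 32.0], 0.84), ([263.0, 192.0, 34.0, 44.0], 0.78)]
lid_knob [([163.0, 231.0, 36.0, 38.0], 0.9), ([263.0, 191.0, 43.0, 39.0], 0.87), ([209.0, 183.0, 35.0, 34.0], 0.75)]
tray [([344.0, 195.0, 46.0, 68.0], 0.59)]
other_cartridge [([343.0, 209.0, 19.0, 22.0], 0.77), ([262.0, 190.0, 44.0, 40.0], 0.29)]
dropper_bottle [([276.0, 131.0, 4.0, 14.0], 0.42)]
tape_roll [([300.0, 238.0, 30.0, 27.0], 0.81)]
side {'vfov': 52.36, 'cx': 251.562, 'cy': 189.771, 'R': [[0.983, -0.182, -0.011], [-0.108, -0.53, -0.841], [0.147, 0.828, -0.541]], 't': [-0.441, 0.349, 0.721]}
dryer [([248.0, 219.0, 52.0, 36.0], 0.58)]
lid [([245.0, 184.0, 50.0, 38.0], 0.66), ([191.0, 161.0, 42.0, 37.0], 0.62), ([246.0, 220.0, 48.0, 36.0], 0.51)]
lid_knob [([191.0, 160.0, 36.0, 34.0], 0.83), ([276.0, 299.0, 103.0, 71.0], 0.66)]
tray [([274.0, 300.0, 102.0, 75.0], 0.93)
[... 215 characters left out ...]
rray([-1.23992104,  0.3209536 , -0.07009948,  1.45046397,  0.0226086 ,
        1.37084255, -0.05690146]), 'joint_velocities': array([-0.00059816, -0.00202305,  0.00154509,  0.00089378, -0.00043349,
        0.00102157,  0.00194626]), 'joint_torque': array([-2.39475175e-04, -4.91052175e+01, -4.03357437e-01, -3.12757695e+01,
       -6.39764406e-02,  3.38466105e-02,  2.84057620e-05]), 'tool_pos': array([0.20251102, 0.61767044, 0.23363479]), 'ee_rot': array([3.60458233e-05, 1.57717364e-01, 9.87484293e-01, 5.53308508e-05]), 'wrist_force': array([-0.11703471,  0.25521315, -0.99743821]), 'ft_torque': array([0.01425602, 0.03449406, 0.00598489]), 'gripper_force': 0.0, 'finger_gap': 1.0024658729912366}
```

View pics/top0.png

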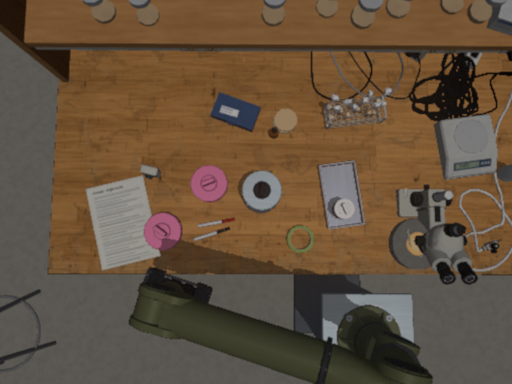

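View pics/side0.png

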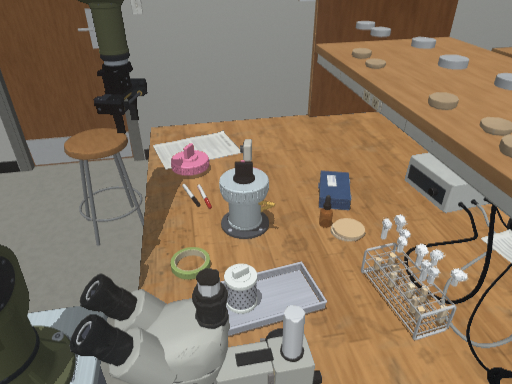

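The top view shows the dryer's lid (261,191), the tray (342,195) with the other cartridge (344,209), pink look-alikes at (209,184) and (163,231), the bottle (273,132) and the tape (300,238). The side view agrees. I'll zoom in and compute positions.

```bash
python3 - <<'E'
from h import *
ct=imaging.calibration("top");cs=imaging.calibration("side")
for n,u,v,z in [("lid",261.5,191,.15),("pink1",209,184,.04),("pink2",163,231,.04),("tray",342,195,.029),("otherc",344,209,.1),("bottle",273,132,.098),("tape",300,238,.019),("shelf",262,45,.3)]:
    print(n,np.round(at_z(ct,u,v,z),3))
for n,u,v,z in [("foot",245,222,0.01),("tray",276,299,.02),("otherc",241,272,.09),("bottle",326,202,.09),("tape",190,262,.02)]: print("side",n,np.round(at_z(cs,u,v,z),3))
t=cv2.imread("pics/top0.png");s=cv2.imread("pics/side0.png")
a=cv2.resize(t[130:260,220:380],(640,520),interpolation=cv2.INTER_CUBIC)
cv2.imwrite("pics/tc.png",a)
b=cv2.resize(s[150:340,180:340],None,fx=3.1,fy=3.1,interpolation=cv2.INTER_CUBIC); cv2.imwrite("pics/sc.png",b)
E
```

```text
lid [0.497 0.374 0.15 ]
pink1 [0.532 0.556 0.04 ]
pink2 [0.367 0.714 0.04 ]
tray [0.496 0.085 0.029]
otherc [0.442 0.095 0.1  ]
bottle [0.706 0.333 0.098]
tape [0.344 0.235 0.019]
shelf [0.925 0.377 0.3  ]
side foot [0.499 0.371 0.01 ]
side tray [0.517 0.075 0.02 ]
side otherc [0.446 0.1   0.09 ]
side bottle [0.708 0.311 0.09 ]
side tape [0.339 0.227 0.02 ]
```

View pics/tc.png

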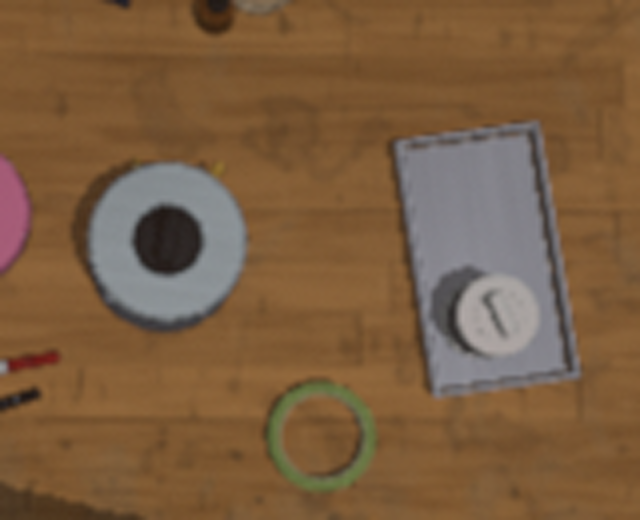

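The crop shows the tray corners at about (319,165), (355,161), (328,229) and (365,224), so its +x is about 8.5° anticlockwise of world x. The dryer barbs point to the far right. I'll go above the dryer so the wrist camera can read the bar.

Call:
drive_tool([
  [87,0,0,-40,0],
  [87,0,0,-40,0],
  [87,0,0,-30,0],
  [87,-36,-14,0,0],
  [87,-36,-14,0,0],
  [87,-36,-14,0,0],
  [87,-36,-14,0,0],
  [87,-36,-14,0,0],
  [87,-36,-14,0,0],
  [87,-36,-14,0,0],
  [87,-36,-14,0,0],
  [87,-34,-14,0,0],
  [87,-34,-14,0,0],
  [87,0,0,0,0],
  [87,0,0,0,0],
])

```text
time_s: 2.68
tool_pos: [0.4966, 0.3744, 0.3436]
ee_rot: [-0.0, 0.157, 0.988, 0.0]
wrist_force: [-0.6, 1.0, 0.2]
finger_gap: 1.002
gripper_force: 0.0
```

```bash
python3 - <<'E'
from h import *
c=imaging.calibration("wrist"); im=imaging.grab_frame("wrist"); cv2.imwrite("pics/w1.png",im[:,:,::-1])
print({k:np.round(v,4).tolist() for k,v in c.items()})
for th in ["lid","lid_knob","tray"]: print(th,[(np.round(b["bbox"]).tolist(),round(b["p"],2)) for b in imaging.boxes_of("wrist",th)][:4])
s=status.get_obs();print(s["tool_pos"],s["ee_rot"],s["wrist_force"],s["ft_torque"],s["qpos"])
E
```

```text
{'vfov': 62.66, 'cx': 255.0651, 'cy': 191.1303, 'R': [[0.3118, 0.9501, 0.0015], [0.91, -0.2991, 0.2872], [0.2733, -0.0882, -0.9579]], 't': [-0.5111, -0.4054, 0.3944]}
lid [([260.0, 170.0, 117.0, 114.0], 0.69), ([469.0, 16.0, 86.0, 31.0], 0.64), ([386.0, 140.0, 92.0, 91.0], 0.57)]
lid_knob [([259.0, 170.0, 112.0, 113.0], 0.88), ([386.0, 137.0, 97.0, 94.0], 0.74), ([469.0, 16.0, 84.0, 31.0], 0.69)]
tray [([78.0, 196.0, 143.0, 141.0], 0.95)]
[0.49618167 0.37494307 0.34364981] [-1.32334764e-04  1.56569374e-01  9.87666927e-01  2.35661552e-04] [ 0.26289489 -0.18103899 -0.26488303] [0.01653473 0.0352287  0.01448424] [-0.81500903  0.23204512  0.1558376   1.34887794 -0.03621643  1.56322398
  0.59334881]
```

View pics/w1.png

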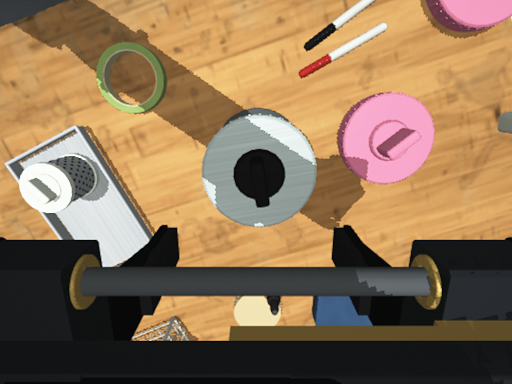

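The wrist view shows the lid (260,168), boss (260,175), bar roughly vertical in the picture ending near (263,205). I'll brighten a crop to read the bar.

```bash
python3 - <<'E'
from h import *
im=cv2.imread("pics/w1.png")[135:225,205:315]
g=np.clip(im.astype(float)*4,0,255).astype(np.uint8)
cv2.imwrite("pics/w1c.png",cv2.resize(g,None,fx=6,fy=6,interpolation=cv2.INTER_CUBIC))
E
```

```text
(no output)
```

View pics/w1c.png

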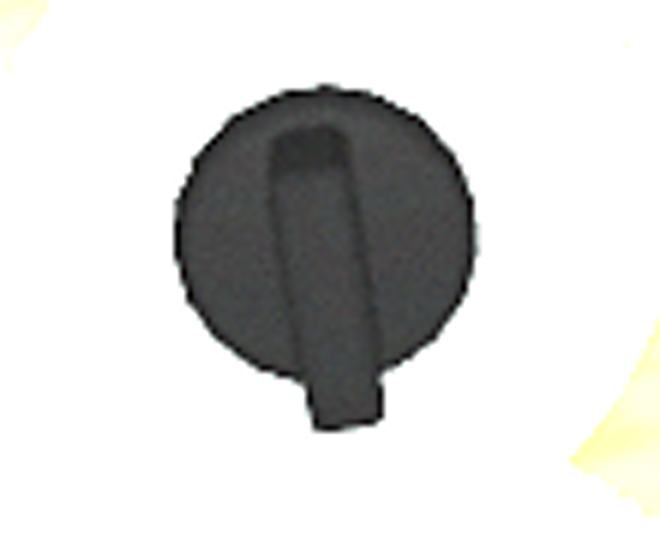

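```bash
python3 - <<'E'
from h import *
c=imaging.calibration("wrist")
P=lambda x,y:(205+x/6,135+y/6)
for z in (.17,.18,.19,.2,.21,.22):
    a=at_z(c,*P(313,170),z);b=at_z(c,*P(348,424),z);d=a-b
    l=at_z(c,*P(177,237),z-.04);r=at_z(c,*P(475,237),z-.04)
    m=at_z(c,*P(325,234),z-.04)
    print(z,"len",np.linalg.norm(d).round(4),"ang",np.degrees(np.arctan2(d[1],d[0])).round(1),"mid",((a+b)/2).round(4)[:2],"bossdia",np.linalg.norm(l-r).round(4),m.round(4)[:2])
# side cam bar-top
s=cv2.imread("pics/side0.png");g=cv2.cvtColor(s,6)[150:190,225:265]
print("\n".join("".join("#" if v<70 else "." for v in r) for r in g))
E
```

```text
0.17 len 0.0474 ang 169.8 mid [0.508  0.3771] bossdia 0.0591 [0.5056 0.3773]
0.18 len 0.046 ang 169.8 mid [0.5053 0.3777] bossdia 0.0575 [0.5033 0.3779]
0.19 len 0.0445 ang 169.8 mid [0.5025 0.3784] bossdia 0.0558 [0.5009 0.3785]
0.2 len 0.043 ang 169.8 mid [0.4998 0.3791] bossdia 0.0542 [0.4986 0.3791]
0.21 len 0.0416 ang 169.8 mid [0.4971 0.3798] bossdia 0.0526 [0.4962 0.3797]
0.22 len 0.0401 ang 169.8 mid [0.4944 0.3805] bossdia 0.051 [0.4939 0.3804]
................#.......................
................##......................
........................................
........................................
........................................
........................................
........................................
........................................
........................................
........................................
........................................
........................................
..........#################.............
..........##################............
..........##################............
..........#################
[... 297 characters left out ...]
...
..........##################............
..........##################............
..........###################...........
.........####################...........
.........#####################..........
........######################..........
........######################..........
.........####################...........
..........##################............
............##############..............
..............########..................
........................................
........................................
........................................
........................................
........................................
........................................
```

Bar angle is -10.2°, lid axis is about (0.498, 0.379) and the bar top is about 0.207. All three estimates agree within about 3 mm. I'll align and descend part way.

Call:
drive_tool([
  [26,-1,4.5,0,-7.8],
  [26,0,0,30,0],
  [26,0,0,30,0],
  [26,0,0,30,0],
  [26,0,0,20,0],
  [26,0,0,0,0],
  [26,0,0,0,0],
])

```text
time_s: 3.75
tool_pos: [0.4997, 0.3784, 0.2348]
ee_rot: [0.001, 0.09, 0.996, 0.001]
wrist_force: [0.4, -0.7, -0.5]
finger_gap: 0.327
gripper_force: 0.0
```

```bash
python3 - <<'E'
from h import *
c=imaging.calibration("wrist"); im=imaging.grab_frame("wrist")[:,:,::-1]
g=np.clip(im.astype(float)*2.2,0,255).astype(np.uint8)
cv2.imwrite("pics/w2.png",g)
s=status.get_obs();print(s["tool_pos"],s["ee_rot"],s["wrist_force"],proj(c,s["tool_pos"]),s["finger_gap"])
R=np.array(c["R"]);print("tips",proj(c,s["tool_pos"]+[0,0,-.011]))
E
```

```text
[0.49992175 0.37838235 0.23510057] [8.19609545e-04 8.99359392e-02 9.95946852e-01 8.50265379e-04] [-0.14935635 -0.95206381  0.48671285] (np.float64(254.8291007787527), np.float64(254.15332466128802)) 0.31829940573480175
tips (np.float64(254.79782494200225), np.float64(244.80853055776504))
```

View pics/w2.png

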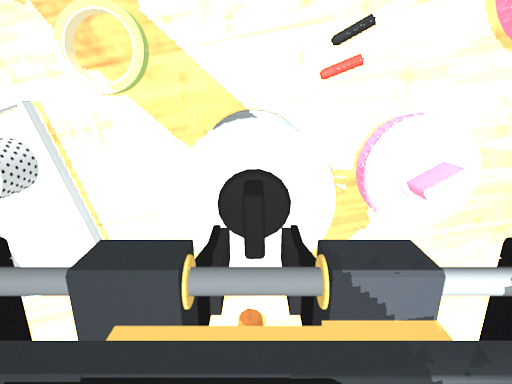

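The bar lies vertical at column 254.5, centred between the jaws (TCP column 254.8), with boss centre (254.5,203). Lateral alignment is good. I'll descend gently to find the boss.

Call:
drive_tool([
  [26,0,0,20,0],
  [26,0,0,20,0],
  [26,0,0,8,0],
  [26,0,0,3,0],
  [26,0,0,3,0],
  [26,0,0,0,0],
])

```text
time_s: 4.55
tool_pos: [0.4997, 0.3778, 0.1799]
ee_rot: [0.0, 0.09, 0.996, 0.0]
wrist_force: [-0.2, 0.5, 0.0]
finger_gap: 0.304
gripper_force: 0.0
```

```bash
python3 - <<'E'
from h import *
c=imaging.calibration("wrist")
# boss centre from w2 (camera then = now shifted up); use z-shift
s=status.get_obs();dz=0.2351-s["tool_pos"][2]
R=np.array(c["R"]);o=-R.T@np.array(c["t"])+[0,0,dz];c["t"]=-R@o
for z in (.16,.167,.172): print(at_z(c,254.5,203,z).round(4))
print(s["tool_pos"],s["wrist_force"],s["ft_torque"])
E
```

```text
[0.4971 0.3781 0.16  ]
[0.4947 0.3785 0.167 ]
[0.493  0.3789 0.172 ]
[0.4997168  0.37780897 0.17989502] [-0.21846986  0.4548263   0.04581255] [-0.00846437  0.00557421 -0.00573687]
```

Call:
drive_tool([
  [26,3,0,0,0],
  [26,0,0,2,0],
  [26,0,0,2,0],
  [26,0,0,0,0],
])

```text
time_s: 5.05
tool_pos: [0.4965, 0.3781, 0.1753]
ee_rot: [-0.0, 0.09, 0.996, -0.0]
wrist_force: [0.3, 0.7, 0.8]
finger_gap: 0.299
gripper_force: 0.0
```

Call:
drive_tool([
  [26,0,0,2,0],
  [26,0,0,0,0],
])

```text
time_s: 5.3
tool_pos: [0.4965, 0.3782, 0.1734]
ee_rot: [-0.0, 0.09, 0.996, -0.0]
wrist_force: [0.0, -0.6, -0.3]
finger_gap: 0.298
gripper_force: 0.0
```

Call:
drive_tool([
  [26,0,0,2,0],
  [26,0,0,0,0],
])

```text
time_s: 5.55
tool_pos: [0.4965, 0.3782, 0.1714]
ee_rot: [-0.0, 0.09, 0.996, -0.0]
wrist_force: [-1.1, 1.1, 0.1]
finger_gap: 0.303
gripper_force: 0.0
```

Call:
drive_tool([
  [26,0,0,1.5,0],
  [26,0,0,0,0],
])

```text
time_s: 5.8
tool_pos: [0.4965, 0.3782, 0.1699]
ee_rot: [-0.0, 0.09, 0.996, -0.0]
wrist_force: [-0.5, -0.1, -0.1]
finger_gap: 0.3
gripper_force: 0.0
```

Call:
drive_tool([
  [26,0,0,1.5,0],
  [26,0,0,0,0],
])

```text
time_s: 6.05
tool_pos: [0.4969, 0.3784, 0.1695]
ee_rot: [0.0, 0.09, 0.996, 0.0]
wrist_force: [-0.1, -0.3, 3.7]
finger_gap: 0.301
gripper_force: 2.1
```

Call:
drive_tool([
  [26,0,0,1.5,0],
  [26,0,0,0,0],
])

```text
time_s: 6.3
tool_pos: [0.4969, 0.3785, 0.168]
ee_rot: [0.0, 0.09, 0.996, 0.0]
wrist_force: [-0.8, -1.0, 5.2]
finger_gap: 0.298
gripper_force: 2.8
```

Boss contact at TCP z about 0.1697. Closing on the bar.

Call:
drive_tool([
  [10,0,0,0,0],
  [10,0,0,0,0],
  [10,0,0,0,0],
  [10,0,0,0,0],
])

```text
time_s: 6.8
tool_pos: [0.497, 0.3782, 0.1681]
ee_rot: [0.001, 0.09, 0.996, 0.0]
wrist_force: [-0.7, -1.3, 5.6]
finger_gap: 0.161
gripper_force: 32.1
```

Call:
drive_tool([
  [10,0,0,1.5,0],
  [10,0,0,1.5,0],
  [10,0,0,0,0],
])

```text
time_s: 7.18
tool_pos: [0.497, 0.3782, 0.1652]
ee_rot: [0.001, 0.09, 0.996, 0.0]
wrist_force: [-0.8, -0.8, 6.9]
finger_gap: 0.16
gripper_force: 32.2
```

Call:
drive_tool([
  [10,0,0,0.7,0],
  [10,0,0,0,-4],
  [10,0,0,0,-4],
  [10,0,0,0,0],
])

```text
time_s: 7.68
tool_pos: [0.4975, 0.3785, 0.1649]
ee_rot: [0.001, 0.02, 1.0, 0.001]
wrist_force: [-0.7, -1.3, 7.2]
finger_gap: 0.158
gripper_force: 33.0
```

```bash
cat > st.py <<'E'
from h import *
from scipy.spatial.transform import Rotation as Ro
s=status.get_obs();q=s["ee_rot"];R=Ro.from_quat([*q[1:],q[0]]).as_matrix()
print(s["time_s"],s["tool_pos"].round(4),"yang",np.degrees(np.arctan2(R[1,1],R[0,1])).round(2),"F",s["wrist_force"].round(1),"T",s["ft_torque"].round(3),"q",s["qpos"].round(2))
E
python3 st.py
```

```text
7.675 [0.4975 0.3785 0.1649] yang 87.66 F [-0.7 -1.3  7.2] T [-0.255  0.182  0.018] q [-0.79  0.3   0.11  1.61 -0.04  1.22  0.86]
```

Call:
drive_tool([
  [10,0,0,0,-5],
  [10,0,0,0,-5],
  [10,0,0,0,-5],
  [10,0,0,0,-5],
  [10,0,0,0,0],
])

```text
time_s: 8.3
tool_pos: [0.4978, 0.3779, 0.1649]
ee_rot: [0.001, -0.153, 0.988, 0.0]
wrist_force: [-0.6, -1.2, 7.3]
finger_gap: 0.156
gripper_force: 32.9
```

```bash
python3 st.py
```

```text
8.3 [0.4978 0.3779 0.1649] yang 107.64 F [-0.6 -1.2  7.3] T [-0.399  0.005  0.065] q [-0.75  0.3   0.07  1.61 -0.02  1.22  1.2 ]
```

Call:
drive_tool([
  [10,0,0,0,-5],
  [10,0,0,0,-5],
  [10,0,0,0,0],
])

```text
time_s: 8.68
tool_pos: [0.498, 0.3772, 0.1648]
ee_rot: [0.001, -0.239, 0.971, -0.0]
wrist_force: [-0.6, -2.7, 6.9]
finger_gap: 0.16
gripper_force: 32.9
```

```bash
python3 st.py
```

```text
8.675 [0.498  0.3772 0.1648] yang 117.61 F [-0.6 -2.7  6.9] T [-0.675 -0.076  0.023] q [-0.73  0.3   0.05  1.61 -0.01  1.22  1.37]
```

Call:
drive_tool([
  [10,0,0,0,-4],
  [10,0,0,0,-4],
  [10,0,0,0,0],
])

```text
time_s: 9.05
tool_pos: [0.4984, 0.3766, 0.1648]
ee_rot: [0.001, -0.305, 0.952, -0.001]
wrist_force: [-0.0, -3.9, 7.8]
finger_gap: 0.16
gripper_force: 32.8
```

```bash
python3 st.py
```

```text
9.05 [0.4984 0.3766 0.1648] yang 125.57 F [-0.  -3.9  7.8] T [-0.894 -0.106 -0.024] q [-0.71  0.3   0.03  1.61 -0.01  1.22  1.51]
```

Call:
drive_tool([
  [10,0,0,0,-3],
  [10,0,0,0,-3],
  [10,0,0,0,0],
])

```text
time_s: 9.43
tool_pos: [0.4986, 0.3762, 0.1647]
ee_rot: [0.001, -0.355, 0.935, -0.001]
wrist_force: [0.9, -5.0, 7.7]
finger_gap: 0.155
gripper_force: 32.8
```

```bash
python3 st.py
```

```text
9.425 [0.4986 0.3762 0.1647] yang 131.54 F [ 0.9 -5.   7.7] T [-0.947 -0.194 -0.076] q [-0.7   0.3   0.01  1.61 -0.    1.22  1.61]
```

Call:
drive_tool([
  [10,1,-1,0,-3],
  [10,0,0,0,-3],
  [10,0,0,0,0],
])

```text
time_s: 9.8
tool_pos: [0.4987, 0.3756, 0.165]
ee_rot: [0.002, -0.402, 0.915, -0.001]
wrist_force: [1.4, -2.5, 7.7]
finger_gap: 0.161
gripper_force: 33.4
```

```bash
python3 st.py
```

```text
9.8 [0.4987 0.3756 0.165 ] yang 137.45 F [ 1.4 -2.5  7.7] T [-0.546 -0.196 -0.667] q [-0.69  0.3   0.    1.61  0.    1.22  1.71]
```

Call:
drive_tool([
  [10,0,0,0,-3],
  [10,0,0,0,0],
])

```text
time_s: 10.05
tool_pos: [0.4986, 0.3754, 0.165]
ee_rot: [0.001, -0.426, 0.905, -0.001]
wrist_force: [1.4, -2.9, 7.7]
finger_gap: 0.169
gripper_force: 34.9
```

```bash
python3 st.py
```

```text
10.05 [0.4986 0.3754 0.165 ] yang 140.43 F [ 1.4 -2.9  7.7] T [-0.63  -0.065 -0.745] q [-0.68  0.3  -0.01  1.61  0.    1.22  1.76]
```

Call:
drive_tool([
  [10,0,0,0,-3],
  [10,0,0,0,0],
])

```text
time_s: 10.3
tool_pos: [0.4983, 0.3752, 0.165]
ee_rot: [0.001, -0.449, 0.893, -0.001]
wrist_force: [-0.3, -3.0, 7.5]
finger_gap: 0.176
gripper_force: 36.5
```

```bash
python3 st.py
```

```text
10.3 [0.4983 0.3752 0.165 ] yang 143.41 F [-0.3 -3.   7.5] T [-0.797  0.082 -0.898] q [-0.68  0.3  -0.01  1.61  0.01  1.22  1.81]
```

Stop felt: the moment jumped to 0.7–0.9 N m at about 57°. I'll back off the wound-up twist and rise gently.

Call:
drive_tool([
  [10,0,0,0,4],
  [10,0,0,0,4],
  [10,0,0,0,0],
])

```text
time_s: 10.68
tool_pos: [0.4985, 0.3757, 0.165]
ee_rot: [0.002, -0.387, 0.922, -0.001]
wrist_force: [2.1, -2.8, 7.9]
finger_gap: 0.16
gripper_force: 32.8
```

```bash
python3 st.py
```

```text
10.675 [0.4985 0.3757 0.165 ] yang 135.53 F [ 2.1 -2.8  7.9] T [-0.583 -0.184 -0.093] q [-0.69  0.3   0.01  1.61  0.    1.22  1.68]
```

Call:
drive_tool([
  [10,0,0,-3,0],
  [10,0,0,-3,0],
  [10,0,0,-3,0],
  [10,0,0,-3,0],
  [10,0,0,0,0],
])

```text
time_s: 11.3
tool_pos: [0.4977, 0.3759, 0.1719]
ee_rot: [-0.0, -0.387, 0.922, -0.001]
wrist_force: [8.7, 3.1, -11.6]
finger_gap: 0.159
gripper_force: 31.5
```

```bash
python3 st.py
```

```text
11.3 [0.4977 0.3759 0.1719] yang 135.57 F [  8.7   3.1 -11.6] T [ 0.204 -2.003 -0.299] q [-0.69  0.3   0.    1.6   0.    1.24  1.68]
```

Something holds: it pulls 11.6 N with 8.7 N sideways. The TCP drift shows the grip sits about 3 mm off the lid axis. I'll press down again, relieve the side load and re-check the stop.

Call:
drive_tool([
  [10,0,0,6,0],
  [10,0,0,6,0],
  [10,-0.4,-2.4,0,0],
  [10,0,0,0,0],
])

```text
time_s: 11.8
tool_pos: [0.4983, 0.3756, 0.1643]
ee_rot: [-0.0, -0.388, 0.922, 0.0]
wrist_force: [0.6, -1.8, 7.0]
finger_gap: 0.164
gripper_force: 32.0
```

```bash
python3 st.py
```

```text
11.8 [0.4983 0.3756 0.1643] yang 135.63 F [ 0.6 -1.8  7. ] T [-0.539  0.014 -0.192] q [-0.69  0.31  0.    1.61 -0.    1.23  1.68]
```

Call:
drive_tool([
  [10,0,0,0,-3],
  [10,0,0,0,0],
])

```text
time_s: 12.05
tool_pos: [0.4986, 0.3752, 0.1643]
ee_rot: [0.0, -0.411, 0.912, 0.0]
wrist_force: [0.5, -3.0, 6.6]
finger_gap: 0.162
gripper_force: 31.9
```

```bash
python3 st.py
```

```text
12.05 [0.4986 0.3752 0.1643] yang 138.55 F [ 0.5 -3.   6.6] T [-0.538 -0.119 -0.657] q [-0.69  0.31 -0.    1.61  0.    1.23  1.73]
```

Call:
drive_tool([
  [10,0,0,0,4],
  [10,0,0,0,4],
  [10,0,0,-2,0],
  [10,0,0,-2,0],
  [10,0,0,0,0],
])

```text
time_s: 12.68
tool_pos: [0.4978, 0.3762, 0.1682]
ee_rot: [-0.0, -0.348, 0.938, 0.001]
wrist_force: [-0.4, -0.5, 6.2]
finger_gap: 0.159
gripper_force: 31.3
```

```bash
python3 st.py
```

```text
12.675 [0.4978 0.3762 0.1682] yang 130.7 F [-0.4 -0.5  6.2] T [-0.29   0.087 -0.092] q [-0.7   0.3   0.02  1.61 -0.01  1.23  1.6 ]
```

Call:
drive_tool([
  [10,0,0,-2,0],
  [10,0,0,-2,0],
  [10,0,0,0,0],
])

```text
time_s: 13.05
tool_pos: [0.498, 0.3761, 0.1716]
ee_rot: [-0.0, -0.348, 0.938, 0.0]
wrist_force: [-0.5, -0.2, 4.7]
finger_gap: 0.161
gripper_force: 31.2
```

```bash
python3 st.py
```

```text
13.05 [0.498  0.3761 0.1716] yang 130.68 F [-0.5 -0.2  4.7] T [ 0.088  0.301 -0.032] q [-0.7   0.3   0.02  1.6  -0.01  1.24  1.6 ]
```

Freed: the spring is still pushing up above the locked height. Continuing up slowly.

Call:
drive_tool([
  [10,0,0,-3,0],
  [10,0,0,-3,0],
  [10,0,0,-3,0],
  [10,0,0,0,0],
])

```text
time_s: 13.55
tool_pos: [0.4981, 0.3757, 0.1802]
ee_rot: [-0.0, -0.348, 0.938, 0.0]
wrist_force: [0.1, 2.0, 0.6]
finger_gap: 0.16
gripper_force: 30.9
```

```bash
python3 st.py
```

```text
13.55 [0.4981 0.3757 0.1802] yang 130.67 F [0.1 2.  0.6] T [ 0.603  0.219 -0.017] q [-0.7   0.29  0.02  1.59 -0.01  1.26  1.6 ]
```

Call:
drive_tool([
  [10,0,0,-4,0],
  [10,0,0,-4,0],
  [10,0,0,-4,0],
  [10,0,0,-4,0],
  [10,0,0,0,0],
])

```text
time_s: 14.18
tool_pos: [0.4988, 0.3755, 0.1968]
ee_rot: [0.0, -0.347, 0.938, 0.0]
wrist_force: [-0.3, 0.6, -2.7]
finger_gap: 0.157
gripper_force: 30.8
```

```bash
python3 st.py
```

```text
14.175 [0.4988 0.3755 0.1968] yang 130.64 F [-0.3  0.6 -2.7] T [ 0.072  0.026 -0.047] q [-0.7   0.28  0.02  1.57 -0.    1.29  1.6 ]
```

The lid is held (about 2.7 N). I'll raise it and carry it to about (0.62, 0.245), which is clear of the dryer, tray, bottle and barbs.

Call:
drive_tool([
  [10,0,0,-12,0],
  [10,0,0,-20,0],
  [10,0,0,-20,0],
  [10,0,0,0,0],
  [10,0,-10,0,0],
  [10,0,-24,0,0],
  [10,-2,-24,0,0],
  [10,-2,-24,0,0],
  [10,0,-24,0,0],
  [10,0,-24,0,0],
  [10,0,-24,0,0],
  [10,0,-16,0,0],
  [10,0,-8,0,0],
  [10,0,0,0,0],
])

```text
time_s: 15.92
tool_pos: [0.6175, 0.2427, 0.248]
ee_rot: [-0.0, -0.347, 0.938, 0.0]
wrist_force: [0.2, 0.2, -2.7]
finger_gap: 0.153
gripper_force: 30.8
```

```bash
python3 - <<'E'
from h import *
im=imaging.grab_frame("side")[:,:,::-1]
cv2.imwrite("pics/s2.png",cv2.resize(im[130:330,170:370],(600,600),interpolation=cv2.INTER_CUBIC))
E
python3 st.py
```

```text
15.975 [0.6171 0.2436 0.2482] yang 130.68 F [ 0.5 -0.2 -3.8] T [0.076 0.07  0.047] q [-0.5   0.34  0.11  1.4  -0.04  1.41  1.89]
```

View pics/s2.png

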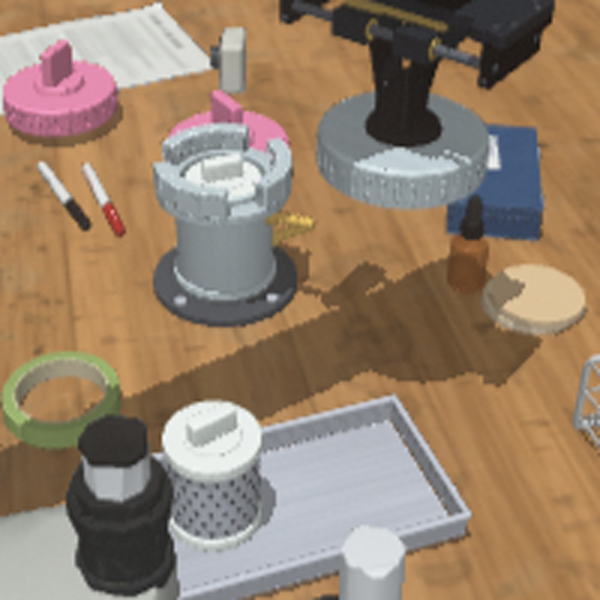

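The lid hangs level, the dryer is open with the cartridge's grip showing at crop (222,170), and the bench under the lid is clear. Lowering.

Call:
drive_tool([
  [10,0,0,20,0],
  [10,0,0,25,0],
  [10,0,0,25,0],
  [10,0,0,25,0],
  [10,0,0,25,0],
  [10,0,0,20,0],
  [10,0,0,12,0],
  [10,0,0,8,0],
  [10,0,0,6,0],
  [10,0,0,4,0],
  [10,0,0,3,0],
  [10,0,0,3,0],
  [10,0,0,0,0],
])

```text
time_s: 17.6
tool_pos: [0.6174, 0.243, 0.0722]
ee_rot: [-0.0, -0.347, 0.938, 0.0]
wrist_force: [0.6, 0.4, -2.7]
finger_gap: 0.157
gripper_force: 30.8
```

Call:
drive_tool([
  [10,0,0,2,0],
  [10,0,0,2,0],
  [10,0,0,0,0],
])

```text
time_s: 17.98
tool_pos: [0.6173, 0.2429, 0.0682]
ee_rot: [-0.0, -0.347, 0.938, 0.0]
wrist_force: [0.0, -0.2, -3.3]
finger_gap: 0.161
gripper_force: 30.8
```

Call:
drive_tool([
  [10,0,0,1.5,0],
  [10,0,0,0,0],
])

```text
time_s: 18.23
tool_pos: [0.6174, 0.243, 0.0668]
ee_rot: [-0.0, -0.347, 0.938, 0.0]
wrist_force: [-0.6, -0.1, -2.9]
finger_gap: 0.156
gripper_force: 30.8
```

Call:
drive_tool([
  [10,0,0,1.5,0],
  [10,0,0,0,0],
])

```text
time_s: 18.48
tool_pos: [0.6177, 0.243, 0.0657]
ee_rot: [0.0, -0.347, 0.938, 0.0]
wrist_force: [-0.4, -0.2, -1.4]
finger_gap: 0.158
gripper_force: 30.9
```

Call:
drive_tool([
  [10,0,0,1,0],
  [10,0,0,0,0],
])

```text
time_s: 18.73
tool_pos: [0.6177, 0.243, 0.0656]
ee_rot: [0.0, -0.347, 0.938, 0.0]
wrist_force: [-3.2, -1.3, 5.4]
finger_gap: 0.158
gripper_force: 31.3
```

The lid is on the bench. Release and rise.

Call:
drive_tool([
  [18,0,0,-0.5,0],
  [30,0,0,0,0],
  [30,0,0,0,0],
  [30,0,0,-5,0],
  [30,0,0,-15,0],
  [30,0,0,-30,0],
  [30,0,0,-40,0],
  [30,0,0,-50,0],
  [30,0,0,-50,0],
  [30,0,0,-50,0],
  [30,0,0,0,0],
])

```text
time_s: 20.1
tool_pos: [0.6193, 0.2438, 0.3115]
ee_rot: [0.005, -0.347, 0.938, 0.0]
wrist_force: [0.3, 0.5, -0.6]
finger_gap: 0.344
gripper_force: 0.0
```

Call:
drive_tool([
  [40,4,24,-5,0],
  [40,0,24,-5,0],
  [40,0,24,-5,0],
  [40,0,24,-5,0],
  [40,0,24,-5,0],
  [40,0,24,-5,0],
  [40,0,24,0,0],
  [40,0,10,0,0],
  [40,0,0,0,9.8],
  [40,0,0,0,9.8],
  [40,0,0,0,9.8],
  [40,0,0,0,9.8],
  [40,0,0,0,9.8],
  [40,0,0,0,0],
  [40,0,0,0,0],
])

```text
time_s: 21.98
tool_pos: [0.4981, 0.3753, 0.3344]
ee_rot: [-0.0, 0.071, 0.997, -0.0]
wrist_force: [0.2, 0.5, -0.4]
finger_gap: 0.461
gripper_force: 0.0
```

```bash
python3 - <<'E'
from h import *
c=imaging.calibration("wrist"); im=imaging.grab_frame("wrist")[:,:,::-1]
np.save("w3c.npy",c,allow_pickle=True); cv2.imwrite("w3full.png",im)
b=imaging.boxes_of("wrist","cartridge_grip");print([(np.round(x["bbox"]).tolist(),round(x["p"],2)) for x in b])
u,v=proj(c,[.5003,.378,.13]);u0,v0=int(u)-60,int(v)-50;print("crop",u0,v0,u,v)
cv2.imwrite("pics/w3.png",cv2.resize(im[v0:v0+100,u0:u0+120],None,fx=6,fy=6,interpolation=cv2.INTER_CUBIC))
E
python3 st.py
```

```text
[([256.0, 167.0, 61.0, 60.0], 0.68)]
crop 197 120 257.42495318660065 170.40164634950918
22.075 [0.4983 0.3754 0.3347] yang 81.75 F [ 0.5 -0.  -0.4] T [ 0.041  0.018 -0.01 ] q [-0.77  0.24  0.11  1.36 -0.03  1.55  0.76]
```

View pics/w3.png

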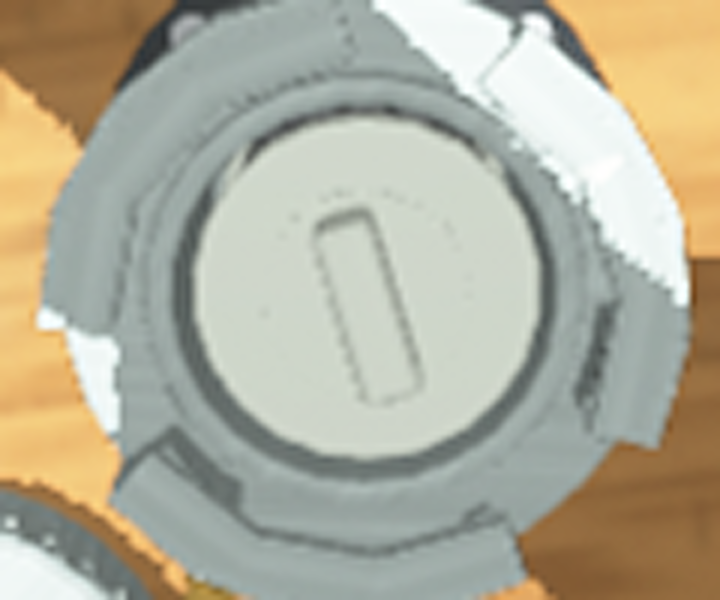

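The crop shows the white grip running from about (343,230) to (397,394) on the cap centred at (370,285). Computing the pose.

```bash
python3 - <<'E'
from h import *
c=np.load("w3c.npy",allow_pickle=True).item()
P=lambda x,y:(197+x/6,120+y/6)
a=at_z(c,*P(343,228),.136);b=at_z(c,*P(397,394),.136);d=a-b
print("mid",((a+b)/2).round(4),"len",np.linalg.norm(d),"ang",np.degrees(np.arctan2(d[1],d[0])))
l=at_z(c,*P(193,285),.116);r=at_z(c,*P(545,285),.116);print("cap",((l+r)/2).round(4),np.linalg.norm(l-r), at_z(c,*P(370,285),.116))
E
```

```text
mid [0.501  0.3793 0.136 ] len 0.03387817807825709 ang -170.4660343998554
cap [0.5002 0.3794 0.116 ] 0.07024064972966292 [0.5001939  0.37962219 0.116     ]
```

Call:
drive_tool([
  [26,0,0,0,-9],
  [26,0,0,0,-8.8],
  [26,-3,3.3,0,0],
  [26,0,0,40,0],
  [26,0,0,40,0],
  [26,0,0,40,0],
  [26,0,0,35,0],
  [26,0,0,20,0],
  [26,0,0,12,0],
  [26,0,0,6,0],
  [26,0,0,5,0],
  [26,0,0,0,0],
])

```text
time_s: 23.58
tool_pos: [0.5012, 0.3794, 0.1373]
ee_rot: [0.0, -0.082, 0.997, 0.0]
wrist_force: [0.5, -1.1, -0.9]
finger_gap: 0.302
gripper_force: 0.0
```

```bash
python3 st.py
```

```text
23.575 [0.5012 0.3794 0.1373] yang 99.44 F [ 0.5 -1.1 -0.9] T [ 0.095  0.008 -0.02 ] q [-0.75  0.33  0.07  1.63 -0.02  1.18  1.06]
```

Call:
drive_tool([
  [26,0,0,3,0],
  [26,0,0,3,0],
  [26,0,0,0,0],
  [8,0,0,0,0],
  [8,0,0,0,0],
  [8,0,0,0,0],
  [8,0,0,0,0],
])

```text
time_s: 24.45
tool_pos: [0.501, 0.379, 0.1309]
ee_rot: [0.0, -0.082, 0.997, -0.0]
wrist_force: [-0.4, -0.6, -0.6]
finger_gap: 0.134
gripper_force: 30.0
```

```bash
python3 st.py
```

```text
24.45 [0.501  0.379  0.1309] yang 99.44 F [-0.4 -0.6 -0.6] T [-0.079 -0.026 -0.03 ] q [-0.74  0.34  0.07  1.64 -0.02  1.17  1.06]
```

Gripped (11.7 mm). Lift straight up, then carry over the tray.

Call:
drive_tool([
  [8,0,0,-4,0],
  [8,0,0,-8,0],
  [8,0,0,-12,0],
  [8,0,0,-18,0],
  [8,0,0,-22,0],
  [8,0,0,-22,0],
  [8,0,0,-22,0],
  [8,0,0,-22,0],
  [8,0,0,-16,0],
  [8,0,0,-6,0],
  [8,0,0,0,0],
])

```text
time_s: 25.82
tool_pos: [0.501, 0.3792, 0.2831]
ee_rot: [0.0, -0.082, 0.997, 0.0]
wrist_force: [0.3, -0.2, -3.5]
finger_gap: 0.138
gripper_force: 30.0
```

Call:
drive_tool([
  [8,0,-8,0,0],
  [8,0,-16,0,0],
  [8,0,-24,0,0],
  [8,-1,-28,0,0],
  [8,0,-28,0,0],
  [8,0,-28,0,0],
  [8,0,-28,0,0],
  [8,0,-28,0,0],
  [8,0,-28,0,0],
  [8,0,-28,0,0],
  [8,0,-22,0,0],
  [8,0,-16,0,0],
  [8,0,-8,0,0],
  [8,0,0,0,0],
  [8,0,0,0,0],
])

```text
time_s: 27.7
tool_pos: [0.5493, 0.0944, 0.2828]
ee_rot: [-0.0, -0.083, 0.997, 0.0]
wrist_force: [-0.5, -0.2, -1.6]
finger_gap: 0.134
gripper_force: 30.0
```

```bash
python3 - <<'E'
from h import *
im=imaging.grab_frame("side")[:,:,::-1]
cv2.imwrite("pics/s3.png",cv2.resize(im[130:350,170:390],(660,600),interpolation=cv2.INTER_CUBIC))
# tray pose refine: top-rim outline corners from top view
ct=imaging.calibration("top")
co=[(319.25,165),(355,161),(365,224.25),(328.25,228.75)]
W=np.array([at_z(ct,*p,.029) for p in co])[:,:2];print(W.round(3).tolist(),W.mean(0).round(4))
print([np.linalg.norm(W[i]-W[(i+1)%4]).round(3) for i in range(4)])
d=W[0]+W[1]-W[2]-W[3];a=np.arctan2(d[1],d[0]);print(np.degrees(a), (W.mean(0)+.052*np.array([np.cos(a),np.sin(a)])).round(4))
E
python3 st.py
```

```text
[[0.603, 0.164], [0.618, 0.036], [0.393, 0.006], [0.376, 0.136]] [0.4977 0.0854]
[np.float64(0.129), np.float64(0.228), np.float64(0.131), np.float64(0.229)]
7.38277109420883 [0.5492 0.0921]
27.75 [0.5493 0.0945 0.2828] yang 99.55 F [ 0.5 -0.  -1.8] T [ 0.071  0.015 -0.014] q [-0.46  0.1   0.26  1.62 -0.03  1.42  1.54]
```

View pics/s3.png

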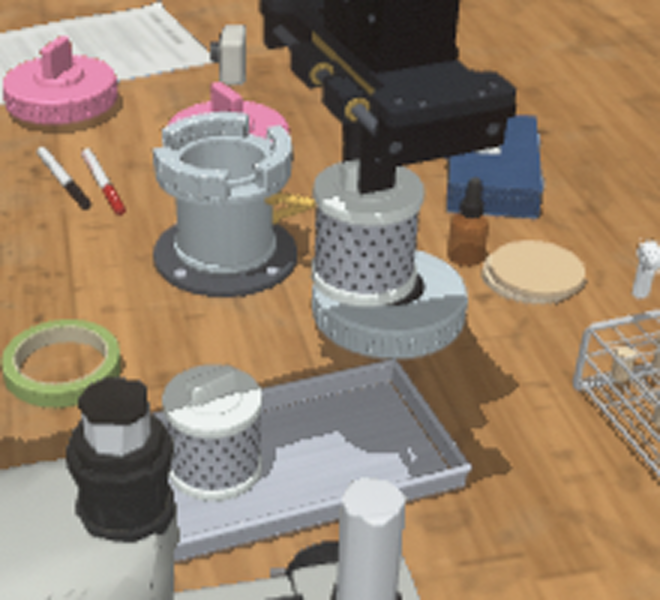

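The cartridge hangs upright above the tray's free half, and the lid stands flat on the bench. Lowering.

Call:
drive_tool([
  [8,0,-2,15,0],
  [8,0,0,25,0],
  [8,0,0,30,0],
  [8,0,0,30,0],
  [8,0,0,25,0],
  [8,0,0,20,0],
  [8,0,0,12,0],
  [8,0,0,8,0],
  [8,0,0,4,0],
  [8,0,0,3,0],
  [8,0,0,2,0],
  [8,0,0,0,0],
])

```text
time_s: 29.25
tool_pos: [0.55, 0.0913, 0.109]
ee_rot: [0.0, -0.082, 0.997, 0.0]
wrist_force: [-0.9, -0.3, -2.0]
finger_gap: 0.133
gripper_force: 30.0
```

Call:
drive_tool([
  [8,0,0,1.5,0],
  [8,0,0,1.5,0],
  [8,0,0,0,0],
])

```text
time_s: 29.62
tool_pos: [0.5498, 0.0913, 0.1057]
ee_rot: [-0.0, -0.082, 0.997, -0.0]
wrist_force: [0.8, 0.2, -2.0]
finger_gap: 0.133
gripper_force: 30.0
```

Call:
drive_tool([
  [8,0,0,1.5,0],
  [8,0,0,0,0],
])

```text
time_s: 29.88
tool_pos: [0.5498, 0.0913, 0.1042]
ee_rot: [-0.0, -0.082, 0.997, 0.0]
wrist_force: [0.7, -0.3, -2.8]
finger_gap: 0.135
gripper_force: 30.0
```

Call:
drive_tool([
  [8,0,0,1,0],
  [8,0,0,0,0],
])

```text
time_s: 30.12
tool_pos: [0.5498, 0.0913, 0.1033]
ee_rot: [-0.0, -0.082, 0.997, 0.0]
wrist_force: [-0.6, 0.4, -2.5]
finger_gap: 0.135
gripper_force: 30.0
```

Call:
drive_tool([
  [8,0,0,1,0],
  [8,0,0,0,0],
])

```text
time_s: 30.38
tool_pos: [0.5501, 0.0913, 0.1028]
ee_rot: [0.0, -0.082, 0.997, 0.0]
wrist_force: [0.0, -1.3, 1.0]
finger_gap: 0.134
gripper_force: 30.0
```

Call:
drive_tool([
  [8,0,0,0.7,0],
  [8,0,0,0,0],
])

```text
time_s: 30.62
tool_pos: [0.5502, 0.0911, 0.1027]
ee_rot: [0.0, -0.082, 0.997, 0.0]
wrist_force: [-2.8, -1.5, 5.7]
finger_gap: 0.131
gripper_force: 30.0
```

It stands on the floor at the predicted height (0.103). Release and withdraw.

Call:
drive_tool([
  [16,0,0,-0.5,0],
  [28,0,0,0,0],
  [28,0,0,0,0],
  [28,0,0,-5,0],
  [28,0,0,-15,0],
  [28,0,0,-30,0],
  [28,0,0,-40,0],
  [28,0,0,-50,0],
  [28,0,0,-50,0],
  [28,0,0,0,0],
  [28,0,0,0,0],
])

```text
time_s: 32.0
tool_pos: [0.5497, 0.0913, 0.2925]
ee_rot: [0.0, -0.082, 0.997, 0.0]
wrist_force: [0.0, -0.3, -1.0]
finger_gap: 0.326
gripper_force: 0.0
```

```bash
python3 - <<'E'
from h import *
im=imaging.grab_frame("side")[:,:,::-1]
cv2.imwrite("pics/s4.png",cv2.resize(im[130:350,170:390],(660,600),interpolation=cv2.INTER_CUBIC))
E
python3 st.py
```

```text
32.05 [0.5493 0.0912 0.2915] yang 99.45 F [-0.4  0.3  0.7] T [ 0.006 -0.057 -0.024] q [-0.46  0.1   0.26  1.61 -0.03  1.44  1.55]
```

View pics/s4.png

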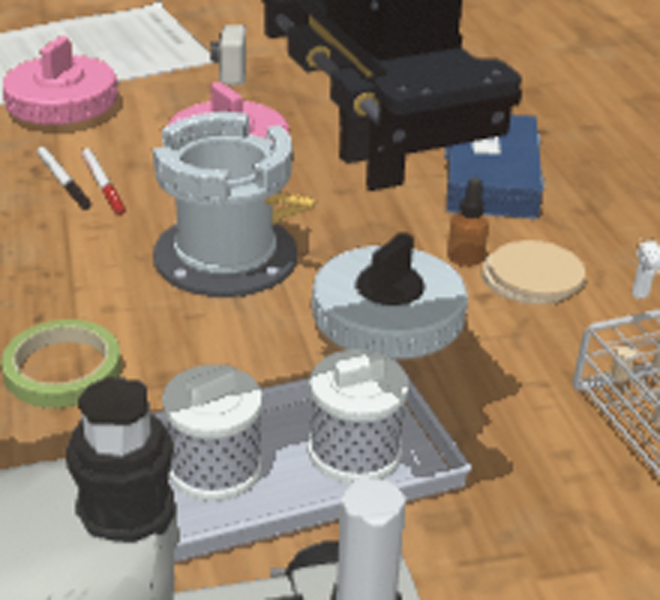

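The cartridge stands upright in the free half (crop 358,415), the lid is flat on the bench (390,300), the bystanders haven't moved, and the arm is clear.

```bash
python3 -c "
from bench import ticket
print(ticket.close_job())"
```

```text
the job is handed in; nothing more can be done
None
```

I handed the job in at about 32 s: the lid is off and standing knob up on the bench clear of the dryer, the spent cartridge stands upright in the tray's free half, and nothing else looks moved in the last side picture; the hand-in gave no verdict.

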